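# Lock the housing cradle in its assembly jig

## Robot

A 6-joint arm with a two-finger parallel gripper is mounted at the origin on the work surface. World frame = base frame: x ahead of the robot, y to its left, z up, the work surface at z = 0. Lengths are in m, angles in degrees, forces in N, time in s.
With the tool pointing down it reaches from about 0.3 to 0.875 m from the base axis. Payload 6.4 kg.
Tool frame: the origin (TCP) lies at the very end of the fingers, on their centre line; the grasp point (between the pads) lies 19 mm behind it; z points along the fingers, y is the line along which they close (so a half turn about z gives the same grasp; the last joint's range is limited). The gripper opens to 88 mm and grips with 3 to 60 N. Pads are 18 mm wide; open, the fingers measure 123 mm over their backs; the gripper's body (75 mm by 187 mm) begins 45 mm behind the grasp point.
Start: joints at [63.123, 10.359, 92.074, -0, 77.567, -11.82], TCP at [0.149, 0.555, 0.212] pointing down, gripper open.
Joint ranges: [-171.53, 171.53], [-51.25, 118.39], [17.06, 147.69], [-65.23, 245.23], [0, 150.52], [-178.68, 178.68]. Speed limits (degrees/s): [147.25, 147.25, 172.46, 180, 180, 180].

## Interface

Orientations are given as [roll, pitch, yaw] about the fixed x, y, z axes, in that order (R = Rz(yaw) Ry(pitch) Rx(roll)).
In Python, from station import sense, grab_frame, get_calibration, close_job gives the robot as it stands. The module is installed in compiled form; this text tells all that it offers.
- The arm moves only by the tool play_rows, never from a script. Its argument "deltas" is a list that holds one entry, the list of rows, each a list of 5 numbers: the shift along the tool's x, y, z in cm, then the turn about the tool's z in rad, then the closure, from -1 (fully open) to 1 (shut), so that 0 is half open. In form: [[[tx, ty, tz, roll, claw], ...]]. A call has exactly 10 rows; each row shifts and turns the commanded pose from where the row before left it, along the tool's axes as they then stand; what a row does not reach is not made up. A row lasts 1/8 s, in which the tool goes at most 62.5 mm and 10.7 degrees, less where a joint would pass 70% of its speed; a pose out of reach is approached as far as the arm can. A call with a gripper value outside its range is refused whole. The fingers move at their own pace and stop on an object; the grip force is fixed at half the most. Time passes only in rows, so rows that do not move let the fingers close, or fill a call up. It gives the time, the measured TCP pose, the force, the opening and the grip force at its end, in the units of the state.
- sense(): the state, without advancing time (a new reading comes with each control period).
- grab_frame(name): name is "side" or "top" or "wrist"; returns the picture (400x640x3 uint8, red, green, blue); there is no depth.
- get_calibration(name): a dict with "mtx" (3x3 intrinsics, pixels), "R" (3x3) and "t" (3): a world point X has camera coordinates R X + t. Camera axes: x right, y down, z forward; pixel columns grow to the right and rows downward; lengths in m; the calibration is good to about 2 mm. The wrist camera is an equidistant fisheye: a pixel r from the principal point sees the ray r / f radians off the axis. A picture is of the moment at which its call begins: read the wrist's pose just before it. get_calibration takes no time and is no camera call; for the wrist camera it gives the pose at the moment of the call.
- close_job(): hands the job in; it is judged then, once.
The state is a dict: "time": time; "joint_pos": joint angles; "joint_vel": joint speeds; "effort": joint torques, N m; "tcp_pos": TCP position; "tool_rot": TCP orientation; "wrist_force": force on the tool from outside, world axes, zero at the start; "ft_torque": the same for the moment, N m; "width": opening from 0.0 (shut) to 1.0 (fully open); "gripper_force": force on a finger pad.
Only numpy, scipy, OpenCV 4.12 (cv2) and the standard library are available. Lean on these libraries where they do the work, as an engineer would, in place of code of your own. Each camera call takes 0.05 s, during which the arm holds its last target. There are 200 camera calls.

## Task

Slide the cradle that carries the driver housing fully back against its stop in the jig. Then lock it: push the large square-headed pin along its lane, so that the rod goes through the hole in the fixed ear and the hole in the cradle's side flange, until the head sits against the ear. Leave the other things where they are.

Things in the scene. Friction and masses are not known exactly. Their poses are not given: they have to be found in the camera images.
- jig: Flat grey-painted jig plate, fixed to the bench, 12 mm thick, covering its x -145 to +135 mm and y -207 to +88 mm. Origin on its underside at bench height. The cradle slides along the jig's x; the pin slides along the jig's +y.
- lane_end (a point): Outer end of the pin lane, mid-width, on the plate's top (12 mm above the bench), axes as the jig's. The lane runs from here 130 mm along +y to the fixed ear, between two low rails 33 mm apart (rails 5 mm thick, tops 22 mm above the bench), in line with ear_hole.
- cradle (a joint): Slide of the cradle in m: 0 = fully back against its stop (jig +x end), grows up to 0.06 as the cradle comes out towards the robot (jig -x). It is stiff (about 3 N) and stays where it is left. The cradle is a 155 mm long steel tray carrying an open 135 x 80 mm aluminium housing (white driver inside), top 66 mm above the bench.
- push_plate (a point): Point on the outer (jig -x) face of the cradle's upright front plate, mid-width; the plate is 125 mm wide (y), 5 mm thick, and spans 16 to 66 mm above the bench; this point is 54 mm above the bench. Moves with the cradle, axes as the jig's.
- ear_hole (a point): Centre of the mouth of the 13 mm hole in the fixed ear (an upright steel plate, 50 mm wide, 8 mm thick, top 56 mm above the bench), on the ear's outer (jig -y) face, 27 mm above the bench. The hole runs along the jig's y (axes as the jig's) and is 8 mm deep.
- flange_hole (a point): Centre of the mouth of the 13 mm hole in the cradle's upright side flange (6 mm thick, 150 mm long, top 56 mm above the bench), on the flange's -y face. Moves with the cradle; with the cradle fully back it is in line with ear_hole, 12 mm further along +y.
- pin: Locking pin, about 0.16 kg, lying loose in the lane: a square aluminium head 30 wide (x) x 50 long (y) x 30 mm high, and a steel rod, 10 mm diameter, 45 mm long, tapered over its last 12 mm, sticking out of the head's +y end at mid-height. Origin at the centre of the head's underside; rod along its +y.
- pin_tip (a point): Tip of the pin's rod, 70 mm along the pin's +y from its origin, 15 mm up.
- pin_tail (a point): Centre of the flat back face of the pin's head (the end away from the rod), 25 mm along the pin's -y from its origin, 15 mm up.
- spare_pin: Bystander: a smaller pin of the same form (head 20 x 36 x 20 mm, rod 6 mm diameter, 25 mm long) on the jig plate outside the lane. Origin: centre of its head's underside.
- led_driver: Bystander: white plastic driver block, 105 x 42 x 28 mm, lying on the jig plate beyond the lane. Origin: centre of its underside.
- cordless_driver: Bystander: red and black cordless screwdriver standing on its battery, 206 mm high. Origin: centre of its underside.
- red_tray: Bystander: small red open tray, 120 x 90 x 35 mm. Origin: centre of its underside.
- screwdriver: Bystander: black-handled screwdriver, 200 mm long, 26 mm thick, lying on the bench. Origin: under its middle.
- connector: Bystander: white stepped connector housing, 60 x 45 x 36 mm. Origin: centre of its underside.
- bit_rack: Bystander: black bit holder 100 x 60 mm with four upright bits, 137 mm high. Origin: centre of its underside.
Things that resemble listed ones, but are neither listed nor needed, are in the scene too. What is shaped like the pin but green or yellow is not meant.

How it is judged:
By the outcome, as a careful person would: the job done as asked, in the order asked, and still so for the second after the job is handed in, with the robot touching nothing.
It also fails if it takes over 42 s, if anything falls off the work surface, if the arm or the gripper's body presses on something with over 40 N, if the wrist force passes 120 N, or if a joint passes its speed limit or range.

## Working session

There is one attempt and no reset: what is moved stays moved. The work goes in short steps, Python scripts to look and compute and a tool call to move; the robot and the scene stay as the last step left them, time stands still between calls to the robot, and variables do not carry over. Pictures are saved under pics/ and viewed, at most 10 in all, crops included, and the job is handed in when it is done.

Besides the shell and the picture viewer there is one more tool, called after ">>>" by a JSON object that holds its "fn" and its "kwargs", one argument or row to a line. play_rows: Moves the arm, as the interface text tells. Its arguments: {"type":"object","properties":{"deltas":{"type":"array","items":{"type":"array","items":{"type":"array","items":{"type":"number"}}}}},"required":["deltas"]}

```bash
mkdir -p pics; python3 - <<'E'
from station import *
import cv2,numpy as np
s=sense();print(s['time'],s['tcp_pos'],s['tool_rot'],s['width'],s['wrist_force'])
for n in('top','side'):
    im=grab_frame(n);cv2.imwrite(f'pics/{n}0.png',im[:,:,::-1]);c=get_calibration(n);print(n,c['mtx'].tolist(),np.round(c['R'],4).tolist(),c['t'])
E
```

```text
0.0 [0.14907953 0.55473233 0.21072369] [-1.79901477e+02 -2.13436763e-02  1.64943017e+02] 1.0035875736685143 [ 0.1708132  -0.31994536  0.17526157]
top [[407.68354320840774, 0.0, 312.0316949918569], [0.0, 407.68354320840774, 193.57464022336606], [0.0, 0.0, 1.0]] [[0.0136, -0.9998, -0.0117], [-0.9962, -0.0125, -0.0862], [0.0861, 0.0128, -0.9962]] [-0.02988169  0.53951033  1.21448165]
side [[479.4510077984481, 0.0, 316.5384249311847], [0.0, 479.4510077984481, 189.92993717665289], [0.0, 0.0, 1.0]] [[0.9962, -0.0858, -0.0171], [-0.0596, -0.522, -0.8508], [0.0641, 0.8486, -0.5252]] [-0.53579049  0.07568449  1.11537008]
```

View pics/top0.png

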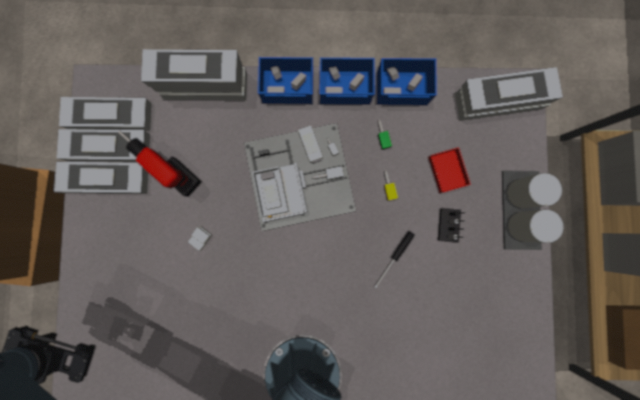

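View pics/side0.png

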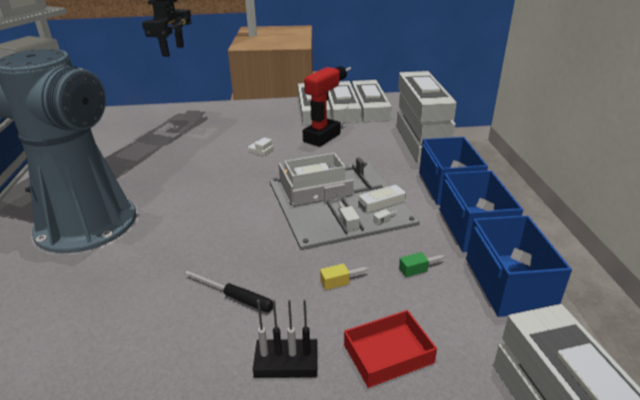

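The top view shows the jig around (246..355, 124..228). The pin in its lane is near (335,173), the cradle near (278,190), and the spare pin near (333,148). I'll enlarge both views.

```bash
python3 - <<'E'
import cv2
a=cv2.imread('pics/top0.png')[115:235,235:365];cv2.imwrite('pics/tc.png',cv2.resize(a,None,fx=5,fy=5,interpolation=cv2.INTER_CUBIC)[:600])
a=cv2.imread('pics/side0.png')[145:250,265:425];cv2.imwrite('pics/sc.png',cv2.resize(a,None,fx=5,fy=5,interpolation=cv2.INTER_CUBIC))
E
```

```text
(no output)
```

View pics/tc.png

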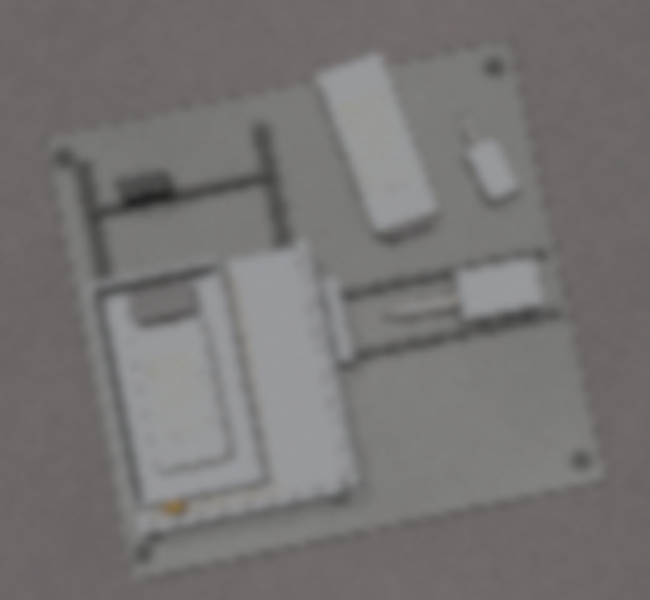

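View pics/sc.png

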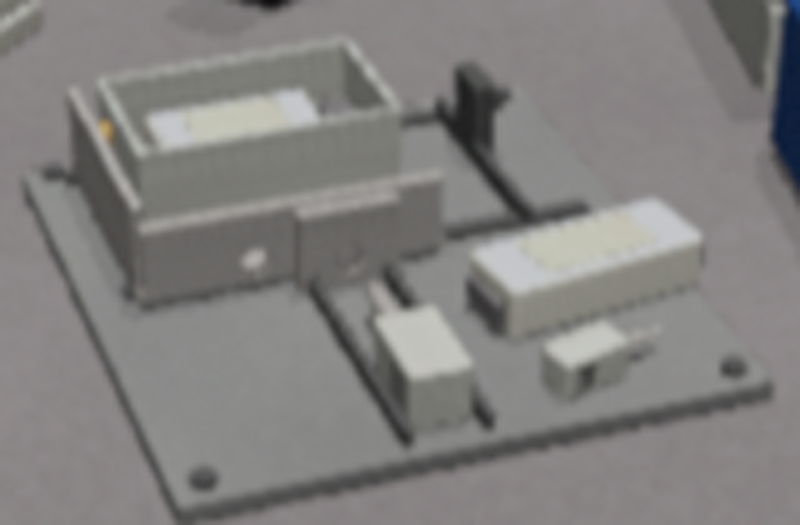

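The crops show these features (top-crop pixels):
- Jig corners: (52,138), (512,45), (604,480), (137,575).
- Pin head top: (457,268), (537,257), (543,305), (465,318).

The side crop shows the front plate's top edge from (70,92) to (140,210). I'll fit poses from these.

```bash
cat > h.py <<'E'
from station import *
import numpy as np
from scipy.optimize import least_squares
C={n:get_calibration(n) for n in('top','side')}
O={'top':(235,115),'side':(265,145)}
def px(n,p): return (np.array(p)+.5)/5-.5+O[n]
def proj(n,X):
    c=C[n];q=c['mtx']@(c['R']@np.array(X)+c['t']);return q[:2]/q[2]
def ray(n,p,z):   # crop pixel -> world at height z
    c=C[n];d=c['R'].T@np.linalg.inv(c['mtx'])@np.append(px(n,p),1);o=-c['R'].T@c['t']
    return o+d*(z-o[2])/d[2]
def R2(a): return np.array([[np.cos(a),-np.sin(a)],[np.sin(a),np.cos(a)]])
def fit(pts,x0):
    def w(v,l): return np.append(R2(v[2])@l[:2]+v[:2],l[2])
    f=lambda v:np.concatenate([proj(n,w(v,np.array(l)))-px(n,p) for n,p,l in pts])
    r=least_squares(f,x0,loss='soft_l1');return r.x,f(r.x).reshape(-1,2).round(1).tolist()
E
python3 - <<'E'
from h import *
jig=[('top',(52,138),(.135,.088,.012)),('top',(512,45),(.135,-.207,.012)),('top',(604,480),(-.145,-.207,.012)),('top',(137,575),(-.145,.088,.012)),
('side',(25,180),(-.145,.088,.012)),('side',(180,512),(-.145,-.207,.012)),('side',(770,385),(.135,-.207,.012))]
v,r=fit(jig,[.55,.05,.2]);print('jig',v,np.degrees(v[2]),r)
J=lambda X:R2(v[2]).T@(X[:2]-v[:2])
hd=[('top',(457,268),(.015,.025,.042)),('top',(537,257),(.015,-.025,.042)),('top',(543,305),(-.015,-.025,.042)),('top',(465,318),(-.015,.025,.042)),
('side',(372,320),(-.015,.025,.042)),('side',(437,303),(.015,.025,.042)),('side',(472,355),(.015,-.025,.042)),('side',(407,377),(-.015,-.025,.042))]
u,r=fit(hd,[*v]);print('pin',u,np.degrees(u[2]),r,'in jig',J(u))
print('tip',J(ray('top',(385,318),.027)))
for n,p,z,l in [('side',(70,92),.066,'plate +y'),('side',(140,210),.066,'plate -y'),('top',(140,515),.066,'plT+y'),('top',(352,490),.066,'plT-y'),
 ('top',(330,280),.056,'ear+x'),('top',(348,358),.056,'ear-x'),('side',(295,215),.056,'ear-x'),('side',(400,190),.056,'ear+x'),('top',(545,250),.022,'rail+'),('top',(560,315),.022,'rail-'),('side',(405,437),.022,'rail-'),('side',(487,422),.022,'rail+'),('side',(253,260),.027,'flhole'),('side',(353,265),.027,'earhole'),
 ('top',(468,120),.022,'spare tip'),('top',(468,150),.032,'sp'),('top',(520,190),.032,'sp'),('top',(490,200),.032,'sp'),('top',(437,215),.040,'led')]: print(l,n,J(ray(n,p,z)).round(4))
E
```

```text
jig [0.58632381 0.07449238 0.21856453] 12.522824972745811 [[-0.7, -0.3], [0.3, -0.9], [1.1, 0.3], [-0.3, 1.0], [-0.4, -1.1], [-0.5, -0.2], [1.7, 0.1]]
pin [ 0.60310926 -0.08922449  0.17638002] 10.105830960691492 [[-0.7, 0.6], [-0.3, 0.1], [0.2, 0.3], [-0.6, 0.4], [0.3, -0.7], [0.0, 0.6], [0.4, 2.4], [0.2, 0.3]] in jig [-0.01911237 -0.16346157]
tip [-0.02065968 -0.09315709]
plate +y side [-0.1212  0.0691]
plate -y side [-0.1175 -0.0533]
plT+y top [-0.1096  0.0709]
plT-y top [-0.1206 -0.0532]
ear+x top [ 0.0047 -0.0654]
ear-x top [-0.0431 -0.0665]
ear-x side [-0.0461 -0.0653]
ear+x side [ 0.0082 -0.06  ]
rail+ top [ 0.0009 -0.1974]
rail- top [-0.0401 -0.1979]
rail- side [-0.0414 -0.2017]
rail+ side [-0.0041 -0.2029]
flhole side [-0.0633 -0.0527]
earhole side [-0.0197 -0.0724]
spare tip top [ 0.0895 -0.1681]
sp top [ 0.0692 -0.1635]
sp top [ 0.0386 -0.1893]
sp top [ 0.0363 -0.1702]
led top [ 0.0326 -0.1364]
```

The fit is consistent: the jig is at (0.586, 0.074) with yaw 12.5°, the cradle is about 43 mm out, and the pin is in its lane at jig (-0.019, -0.163). Next I shut the fingers, turn so that tool x = -jig x and tool y = +jig y, and head for the front of the push plate.

>>> {"fn": "play_rows", "kwargs": {
  "deltas": [
    [[0,0,0,-0.16,1],[0,0,0,-0.16,1],[0,0,0,-0.16,1],[-1.4,-5,0,0,1],[-1.4,-5,0,0,1],[-1.4,-5,0,0,1],[-1.4,-5,0,0,1],[-1.4,-5,0,0,1],[-1.4,-5,0,0,1],[-1.4,-5,0,0,1]]
  ]
}}

```text
time: 1.35
tcp_pos: [0.3208, 0.2331, 0.2115]
tool_rot: [180.0, 0.0, -167.5]
wrist_force: [0.8, 1.4, -0.3]
width: 0.007
gripper_force: 0.0
```

>>> {"fn": "play_rows", "kwargs": {
  "deltas": [
    [[-1.2,-4,0,0,1],[-1.2,-4,0,0,1],[-1.2,-4,1.5,0,1],[-1.2,-4,3,0,1],[-1.2,-4.4,3,0,1],[0,0,4,0,1],[0,0,3,0,1],[0,0,2,0,1],[0,0,1,0,1],[0,0,0,0,1]]
  ]
}}

```text
time: 2.6
tcp_pos: [0.4226, 0.0484, 0.0362]
tool_rot: [180.0, -0.1, -167.6]
wrist_force: [-0.0, -0.4, 0.1]
width: 0.005
gripper_force: 0.0
```

```bash
python3 - <<'E'
from h import *
import cv2
s=sense();v=np.array([.58632,.07449,.21856]);print(s['tcp_pos'],R2(v[2]).T@(s['tcp_pos'][:2]-v[:2]),s['wrist_force'])
a=grab_frame('side')[145:250,225:385,::-1];b=grab_frame('top')[135:240,225:385,::-1]
cv2.imwrite('pics/m1.png',cv2.resize(np.vstack([a,b]),None,fx=2.85,fy=2.85,interpolation=cv2.INTER_CUBIC))
E
```

```text
[0.42256188 0.04843925 0.03623574] [-0.16551086  0.01007569] [-0.03792625 -0.43502361  0.12018844]
```

View pics/m1.png

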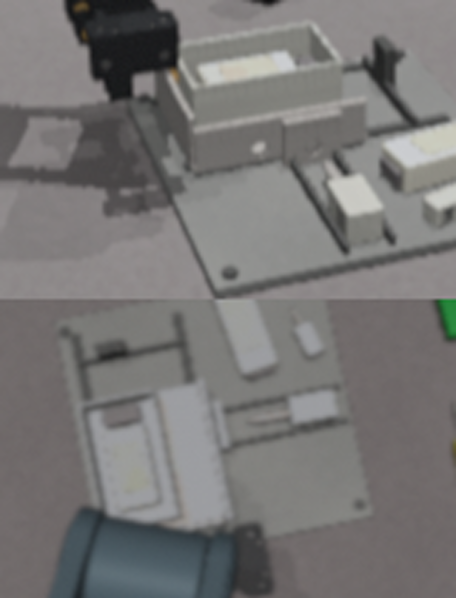

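The fingers are in front of the plate, clear of it, and the crop shows nothing else disturbed. Pushing along jig +x (tool -x).

>>> {"fn": "play_rows", "kwargs": {
  "deltas": [
    [[-1,0,0,0,1],[-1,0,0,0,1],[-0.8,0,0,0,1],[-0.6,0,0,0,1],[-0.6,0,0,0,1],[-0.6,0,0,0,1],[-0.6,0,0,0,1],[-0.6,0,0,0,1],[-0.5,0,0,0,1],[-0.5,0,0,0,1]]
  ]
}}

```text
time: 3.95
tcp_pos: [0.4895, 0.0632, 0.0365]
tool_rot: [180.0, -0.0, -167.6]
wrist_force: [-3.8, -0.1, 1.2]
width: 0.005
gripper_force: 1.6
```

>>> {"fn": "play_rows", "kwargs": {
  "deltas": [
    [[-0.2,0,0,0,1],[-0.2,0,0,0,1],[-0.2,0,0,0,1],[-0.1,0,0,0,1],[-0.1,0,0,0,1],[-0.1,0,0,0,1],[-0.1,0,0,0,1],[0,0,0,0,1],[0,0,0,0,1],[0,0,0,0,1]]
  ]
}}

```text
time: 5.2
tcp_pos: [0.4987, 0.0652, 0.0365]
tool_rot: [180.0, -0.1, -167.6]
wrist_force: [-5.5, -0.9, 1.3]
width: 0.006
gripper_force: 2.4
```

>>> {"fn": "play_rows", "kwargs": {
  "deltas": [
    [[-0.05,0,0,0,1],[-0.05,0,0,0,1],[-0.05,0,0,0,1],[-0.05,0,0,0,1],[-0.05,0,0,0,1],[-0.05,0,0,0,1],[0,0,0,0,1],[0,0,0,0,1],[0,0,0,0,1],[0,0,0,0,1]]
  ]
}}

```text
time: 6.45
tcp_pos: [0.499, 0.0653, 0.0361]
tool_rot: [180.0, -0.4, -167.5]
wrist_force: [-14.1, -2.5, 8.8]
width: 0.007
gripper_force: 7.4
```

The cradle stalled at its stop: 0.3 mm travel for a 3 mm command, with 14 N against the 3 N friction. I back off, lift and move to behind the pin's tail.

>>> {"fn": "play_rows", "kwargs": {
  "deltas": [
    [[2,0,0,0,1],[2,0,0,0,1],[0,0,-4,0,1],[0,0,-4,0,1],[-0.7,-5,0,0,1],[-0.7,-5,0,0,1],[-0.7,-5,0,0,1],[-0.7,-5,0,0,1],[-0.7,-4.5,0,0,1],[0,0,0,0,1]]
  ]
}}

```text
time: 7.7
tcp_pos: [0.552, -0.1785, 0.1174]
tool_rot: [-179.8, 0.2, -167.8]
wrist_force: [-0.1, -0.2, 0.1]
width: 0.008
gripper_force: 0.0
```

```bash
python3 - <<'E'
from h import *
import cv2
s=sense();v=np.array([.58632,.07449,.21856]);print(s['tcp_pos'],R2(v[2]).T@(s['tcp_pos'][:2]-v[:2]),s['wrist_force'])
a=grab_frame('side')[145:250,265:425,::-1]
cv2.imwrite('pics/m2.png',cv2.resize(a,None,fx=5,fy=5,interpolation=cv2.INTER_CUBIC))
E
```

```text
[ 0.5520406  -0.17851133  0.1174429 ] [-0.08832071 -0.23955   ] [-0.12991052 -0.16119597  0.08456373]
```

View pics/m2.png

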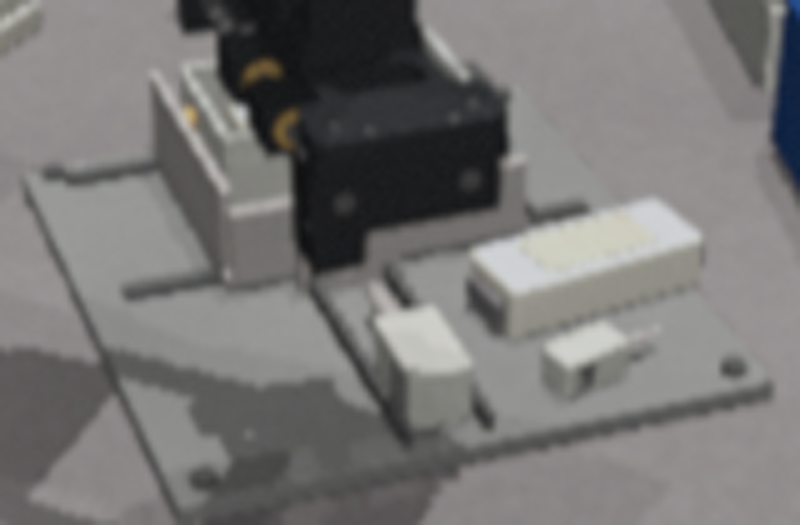

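The view shows the cradle moved back (plate top edge now (155,72)-(228,190)) and the pin still in its lane. Next I align with the lane and descend behind the tail.

>>> {"fn": "play_rows", "kwargs": {
  "deltas": [
    [[-3.4,0,0,0,1],[-3.5,0,0,0,1],[0,0,3,0,1],[0,0,3,0,1],[0,0,2,0,1],[0,0,1,0,1],[0,0,0.6,0,1],[0,0,0.2,0,1],[0,0,0,0,1],[0,0,0,0,1]]
  ]
}}

```text
time: 9.0
tcp_pos: [0.6179, -0.1599, 0.0193]
tool_rot: [-180.0, 0.1, -167.6]
wrist_force: [0.6, -0.7, -0.7]
width: 0.003
gripper_force: 0.0
```

```bash
python3 - <<'E'
from h import *
import cv2
s=sense();v=np.array([.58632,.07449,.21856]);print(s['tcp_pos'],R2(v[2]).T@(s['tcp_pos'][:2]-v[:2]),s['wrist_force'])
a=grab_frame('side')[145:250,265:425,::-1]
cv2.imwrite('pics/m3.png',cv2.resize(a,None,fx=5,fy=5,interpolation=cv2.INTER_CUBIC))
X=ray('side',(155,72),.066),ray('side',(228,190),.066);print([R2(v[2]).T@(x[:2]-v[:2]) for x in X])
E
```

```text
[ 0.61787746 -0.15994038  0.01933115] [-0.02002343 -0.23569586] [ 0.5806706  -0.71216907 -0.72257286]
[array([-0.07503263,  0.07559442]), array([-0.07379082, -0.04931126])]
```

View pics/m3.png

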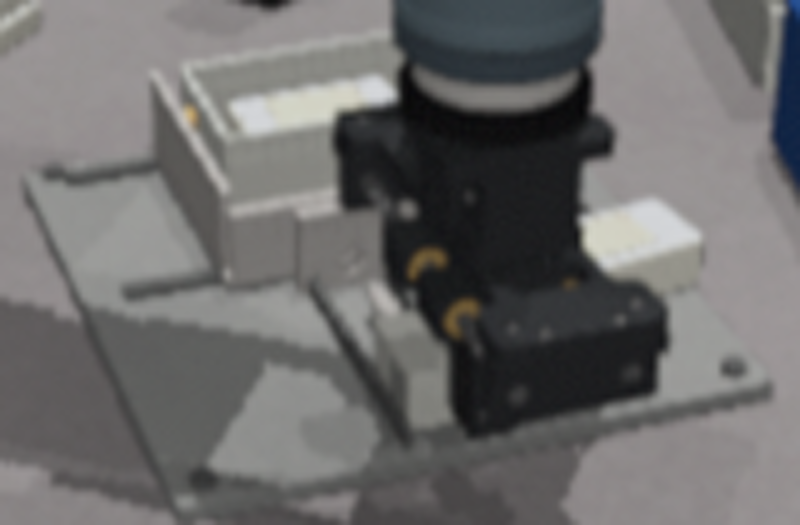

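The fingers are behind the head, in the lane. The plate measures 44 mm further back, matching the stop. Now I push the pin along +y.

>>> {"fn": "play_rows", "kwargs": {
  "deltas": [
    [[0,0.8,0,0,1],[0,0.8,0,0,1],[0,0.6,0,0,1],[0,0.4,0,0,1],[0,0.4,0,0,1],[0,0.4,0,0,1],[0,0.4,0,0,1],[0,0.4,0,0,1],[0,0.4,0,0,1],[0,0.4,0,0,1]]
  ]
}}

```text
time: 10.3
tcp_pos: [0.6066, -0.1106, 0.0186]
tool_rot: [-180.0, 0.0, -167.6]
wrist_force: [0.0, -0.3, -0.3]
width: 0.006
gripper_force: 0.0
```

>>> {"fn": "play_rows", "kwargs": {
  "deltas": [
    [[0,0.3,0,0,1],[0,0.3,0,0,1],[0,0.3,0,0,1],[0,0.3,0,0,1],[0,0.2,0,0,1],[0,0.2,0,0,1],[0,0.2,0,0,1],[0,0.2,0,0,1],[0,0,0,0,1],[0,0,0,0,1]]
  ]
}}

```text
time: 11.55
tcp_pos: [0.6024, -0.0913, 0.0186]
tool_rot: [-180.0, 0.0, -167.6]
wrist_force: [0.2, -1.3, 0.4]
width: 0.011
gripper_force: 0.0
```

```bash
python3 - <<'E'
from h import *
import cv2
a=grab_frame('side')[145:250,265:425,::-1];b=grab_frame('top')[115:220,235:395,::-1]
cv2.imwrite('pics/m4.png',cv2.resize(np.vstack([a,b]),None,fx=2.85,fy=2.85,interpolation=cv2.INTER_CUBIC))
E
```

```text
(no output)
```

View pics/m4.png

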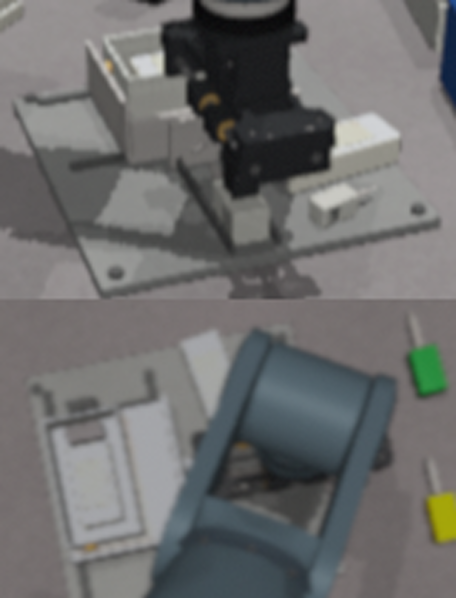

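The side view shows the head's tail face near crop (245,225), seemingly unmoved, with a dark finger just above it. I'll check by projecting the TCP and the pin's initial pose into the image.

```bash
python3 - <<'E'
from h import *
import cv2
s=sense();t=np.array(s['tcp_pos']);print(t,s['width'],s['wrist_force'])
v=np.array([.58632,.07449,.21856])
W=lambda l:np.append(R2(v[2])@l[:2]+v[:2],l[2])
im=grab_frame('side')[:,:,::-1].copy();big=cv2.resize(im[145:250,265:425],None,fx=5,fy=5,interpolation=cv2.INTER_CUBIC)
q=lambda X:tuple(int(i) for i in ((proj('side',X)-[265,145]+.5)*5-.5))
for h,c in((0,(0,0,255)),(.02,(0,255,0)),(.064,(255,0,0))): cv2.circle(big,q(t+[0,0,h]),4,c,-1)
for y,c in((-.1885,(0,255,255)),(-.148,(255,0,255))):
    P=[q(W(np.array([-.0195+a,y,b]))) for a,b in((-.015,.012),(.015,.012),(.015,.042),(-.015,.042))]
    cv2.polylines(big,[np.array(P)],True,c,1)
cv2.imwrite('pics/m5.png',big)
E
```

```text
[ 0.60238856 -0.09139949  0.01863978] 0.0016892978515698149 [-0.02723722 -0.54757387  0.47325928]
```

View pics/m5.png

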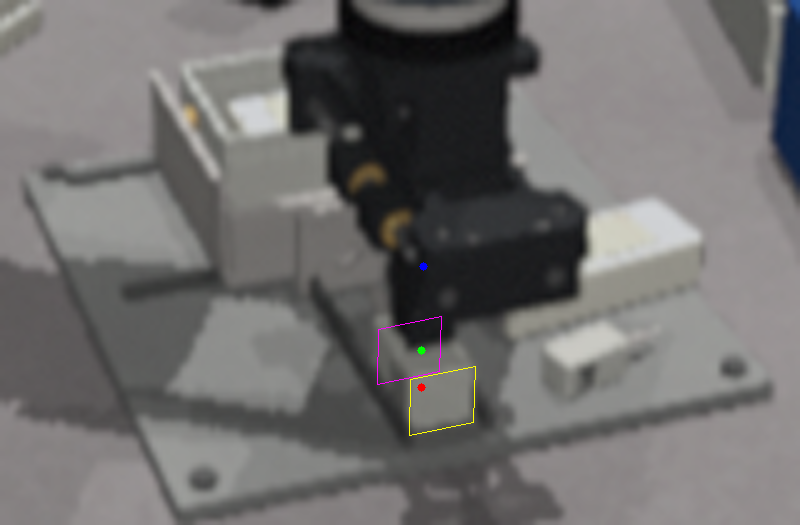

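The yellow box (the initial pose) matches the head, so the pin has not moved. The fingers seem to have passed above it. I'll check fingertip height against the earlier views.

```bash
python3 - <<'E'
from h import *
print('start tips centre seen ~(173,50):',proj('side',[.14908,.55473,.21072]),'+20mm',proj('side',[.14908,.55473,.231]))
print('m1 tip seen ~(267,179):',proj('side',[.42256,.04844,.03624]),'+20mm',proj('side',[.42256,.04844,.0562]))
import cv2
im=grab_frame('wrist');cv2.imwrite('pics/w1.png',im[:,:,::-1])
a=cv2.imread('pics/side0.png')[0:80,130:230];a=cv2.resize(a,None,fx=6,fy=6,interpolation=cv2.INTER_CUBIC)
p=(proj('side',[.14908,.55473,.21072])-[130,0]+.5)*6;cv2.circle(a,tuple(int(i) for i in p),3,(0,0,255),-1)
w=cv2.resize(im[:,:,::-1],(640,400))
o=np.zeros((600,800,3),np.uint8);o[:240,:300]=cv2.resize(a,(300,240));o[:240,300:]=0;o[240:,:576]=cv2.resize(w,(576,360))
m=cv2.imread('pics/m1.png')[:240];o[:240,320:776]=m
p=(proj('side',[.42256,.04844,.03624])-[225,145]+.5)*2.85+[320,0];cv2.circle(o,tuple(int(i) for i in p),3,(0,0,255),-1)
cv2.imwrite('pics/m6.png',o)
E
```

```text
start tips centre seen ~(173,50): [174.95866184  60.11188254] +20mm [173.82301439  53.56293029]
m1 tip seen ~(267,179): [267.28466483 187.61272029] +20mm [266.69531081 180.53624087]
```

View pics/m6.png

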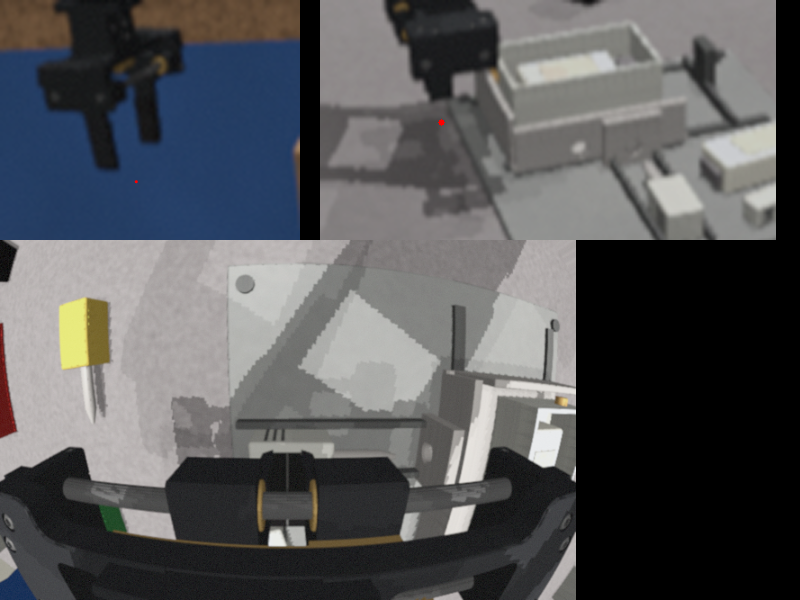

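The red dots (projected TCP) lie below the visible finger ends in both views. The real tips are therefore about 24 mm above the reported TCP, and the fingers skimmed over the head without moving it. I lift, back up behind the tail and go about 20 mm lower.

>>> {"fn": "play_rows", "kwargs": {
  "deltas": [
    [[0,0,-1.5,0,1],[0,0,-1,0,1],[0,-3.5,0,0,1],[0,-3.7,0,0,1],[0,0,2,0,1],[0,0,1,0,1],[0,0,0.8,0,1],[0,0,0.4,0,1],[0,0,0,0,1],[0,0,0,0,1]]
  ]
}}

```text
time: 13.0
tcp_pos: [0.6183, -0.1615, 0.0021]
tool_rot: [-180.0, 0.0, -167.5]
wrist_force: [0.4, -0.4, 0.3]
width: 0.005
gripper_force: 0.0
```

>>> {"fn": "play_rows", "kwargs": {
  "deltas": [
    [[0,0,0.3,0,1],[0,0,0.2,0,1],[0,0.8,0,0,1],[0,0.8,0,0,1],[0,0.6,0,0,1],[0,0.5,0,0,1],[0,0.5,0,0,1],[0,0.4,0,0,1],[0,0.4,0,0,1],[0,0.4,0,0,1]]
  ]
}}

```text
time: 14.25
tcp_pos: [0.6084, -0.1186, -0.0033]
tool_rot: [-180.0, 0.0, -167.6]
wrist_force: [-0.2, -1.8, 0.0]
width: 0.01
gripper_force: 0.5
```

```bash
python3 - <<'E'
from h import *
import cv2
s=sense();t=np.array(s['tcp_pos']);v=np.array([.58632,.07449,.21856]);print(t,R2(v[2]).T@(t[:2]-v[:2]),s['wrist_force'])
a=grab_frame('side')[145:250,265:425,::-1]
cv2.imwrite('pics/m7.png',cv2.resize(a,None,fx=5,fy=5,interpolation=cv2.INTER_CUBIC))
E
```

```text
[ 0.60841911 -0.11862344 -0.00329925] [-0.02029827 -0.19331103] [-0.19886286 -1.77743325  0.00954564]
```

The pin is now being pushed (1.8 N). Going on gently through the ear.

>>> {"fn": "play_rows", "kwargs": {
  "deltas": [
    [[0,0.2,0,0,1],[0,0.2,0,0,1],[0,0.2,0,0,1],[0,0.2,0,0,1],[0,0.2,0,0,1],[0,0.2,0,0,1],[0,0.2,0,0,1],[0,0.2,0,0,1],[0,0.2,0,0,1],[0,0.2,0,0,1]]
  ]
}}

```text
time: 15.55
tcp_pos: [0.6041, -0.099, -0.0034]
tool_rot: [-180.0, 0.0, -167.6]
wrist_force: [0.8, -2.3, -0.2]
width: 0.004
gripper_force: 0.6
```

>>> {"fn": "play_rows", "kwargs": {
  "deltas": [
    [[0,0.2,0,0,1],[0,0.2,0,0,1],[0,0.2,0,0,1],[0,0.2,0,0,1],[0,0.2,0,0,1],[0,0.2,0,0,1],[0,0.2,0,0,1],[0,0.2,0,0,1],[0,0.2,0,0,1],[0,0.2,0,0,1]]
  ]
}}

```text
time: 16.8
tcp_pos: [0.5997, -0.0795, -0.0033]
tool_rot: [-180.0, 0.0, -167.6]
wrist_force: [-0.1, -0.5, 0.9]
width: 0.007
gripper_force: 0.7
```

>>> {"fn": "play_rows", "kwargs": {
  "deltas": [
    [[0,0.2,0,0,1],[0,0.2,0,0,1],[0,0.2,0,0,1],[0,0.2,0,0,1],[0,0.2,0,0,1],[0,0.2,0,0,1],[0,0.2,0,0,1],[0,0.1,0,0,1],[0,0.1,0,0,1],[0,0.1,0,0,1]]
  ]
}}

```text
time: 18.05
tcp_pos: [0.5961, -0.0629, -0.0034]
tool_rot: [-180.0, 0.0, -167.6]
wrist_force: [0.0, -0.8, 0.2]
width: 0.004
gripper_force: 0.7
```

>>> {"fn": "play_rows", "kwargs": {
  "deltas": [
    [[0,0.1,0,0,1],[0,0.1,0,0,1],[0,0.1,0,0,1],[0,0.1,0,0,1],[0,0.1,0,0,1],[0,0.1,0,0,1],[0,0.1,0,0,1],[0,0,0,0,1],[0,0,0,0,1],[0,0,0,0,1]]
  ]
}}

```text
time: 19.3
tcp_pos: [0.5962, -0.0603, -0.0024]
tool_rot: [-179.6, 0.1, -167.6]
wrist_force: [1.3, -15.7, -0.3]
width: 0.003
gripper_force: 7.9
```

It's seated: the push stalled at 15.7 N at the expected travel (jig y -0.134 against -0.1325). I retreat and verify by image code.

>>> {"fn": "play_rows", "kwargs": {
  "deltas": [
    [[0,-2,0,0,1],[0,-2,0,0,1],[0,0,-5,0,1],[0,0,-5,0,1],[0,0,-5,0,1],[5,0,0,0,1],[5,0,0,0,1],[5,0,0,0,1],[5,0,0,0,1],[2,0,0,0,1]]
  ]
}}

```text
time: 20.55
tcp_pos: [0.3862, -0.1428, 0.1463]
tool_rot: [179.9, -0.0, -167.6]
wrist_force: [0.6, -0.6, -0.2]
width: 0.003
gripper_force: 0.0
```

```bash
python3 - <<'E'
from h import *
import cv2
s=sense();print(s['time'],s['tcp_pos'],s['wrist_force'])
v=np.array([.58632,.07449,.21856]);W=lambda l:np.append(R2(v[2])@np.array(l[:2])+v[:2],l[2])
old={n:cv2.imread(f'pics/{n}0.png',0) for n in C}
new={n:cv2.cvtColor(grab_frame(n),cv2.COLOR_RGB2GRAY) for n in C}
for n in C:
    cv2.imwrite(f'pics/end_{n}.png',new[n])
    ys=np.arange(-.215,-.05,.005);xs=[-.029,-.024,-.0195,-.014,-.009]
    for k,I in(('old',old[n]),('new',new[n])):
        m=np.array([[proj(n,W((x,y,.042))) for x in xs] for y in ys],np.float32)
        p=cv2.remap(I,m[...,0],m[...,1],cv2.INTER_LINEAR).mean(1);print(n,k,dict(zip((ys*1e3).astype(int).tolist(),p.astype(int).tolist())))
# head template match (side): old head patch; plate edge; bystanders
def tm(n,x0,y0,x1,y1,l,r=25):
    t=old[n][y0:y1,x0:x1];w=new[n][y0-r:y1+r,x0-r:x1+r];m=cv2.matchTemplate(w,t,cv2.TM_CCOEFF_NORMED);_,sc,_,q=cv2.minMaxLoc(m);print(n,l,'shift',q[0]-r,q[1]-r,round(sc,3))
tm('side',338,203,362,234,'pin head');tm('side',371,205,400,228,'spare',8);tm('side',355,180,410,215,'led',8)
tm('side',278,155,300,205,'plate')
print('expected pin shift for 73.5mm',proj('side',W((-.0195,-.09,.042)))-proj('side',W((-.0195,-.1635,.042))),'plate 43mm',proj('side',W((-.077,.0,.06)))-proj('side',W((-.12,.0,.06))))
E
```

```text
20.55 [ 0.38621202 -0.14281278  0.14631472] [ 0.62518005 -0.62282481 -0.17241927]
top old {-215: 103, -210: 104, -205: 104, -199: 110, -194: 116, -189: 123, -184: 143, -179: 150, -174: 150, -169: 151, -164: 150, -159: 150, -154: 151, -149: 150, -144: 149, -139: 129, -134: 110, -129: 114, -124: 116, -119: 117, -114: 117, -109: 117, -104: 115, -99: 116, -94: 116, -89: 119, -84: 121, -79: 120, -74: 116, -69: 125, -64: 140, -59: 124, -54: 132}
top new {-215: 108, -210: 109, -205: 108, -199: 114, -194: 121, -189: 121, -184: 121, -179: 121, -174: 122, -169: 121, -164: 122, -159: 122, -154: 123, -149: 123, -144: 123, -139: 124, -134: 124, -129: 124, -124: 121, -119: 129, -114: 151, -109: 156, -104: 156, -99: 156, -94: 156, -89: 156, -84: 156, -79: 156, -74: 153, -69: 147, -64: 147, -59: 131, -54: 137}
side old {-215: 106, -210: 112, -205: 117, -199: 118, -194: 122, -189: 148, -184: 186, -179: 194, -174: 193, -169: 193, -164: 193, -159: 193, -154: 193, -149: 193, -144: 192, -139: 175, -134: 136, -129: 120, -124: 118, -119: 116, -114: 112, -109: 103, -104: 97, -99: 101, -94: 104, -89: 100, -84: 100, -79: 101, -74: 101, -69: 102, -64: 101, -59: 100, -54: 100}
side new {-215: 119, -210: 119, -205: 120, -199: 121, -194: 120, -189: 118, -184: 119, -179: 121, -174: 121, -169: 119, -164: 118, -159: 113, -154: 111, -149: 114, -144: 120, -139: 124, -134: 127, -129: 128, -124: 134, -119: 168, -114: 197, -109: 202, -104: 202, -99: 202, -94: 202, -89: 202, -84: 202, -79: 202, -74: 199, -69: 173, -64: 126, -59: 107, -54: 107}
side pin head shift -10 -16 0.88
side spare shift 0 0 1.0
side led shift 0 0 0.946
side plate shift 17 -3 0.929
expected pin shift for 73.5mm [-11.20988309 -16.91798409] plate 43mm [17.14793348 -2.92309805]
```

The head now spans jig y of about -0.118 to -0.067, the bystanders haven't shifted, and the plate shift matches. To rule out a 1–2 mm gap from a wedged rod, I push once more, a bit harder.

>>> {"fn": "play_rows", "kwargs": {
  "deltas": [
    [[-5,0,0,0,1],[-5,0,0,0,1],[-5,0,0,0,1],[-5,0,0,0,1],[-2,0,0,0,1],[0,0,5,0,1],[0,0,5,0,1],[0,0,3,0,1],[0,0,1.9,0,1],[0,0,0,0,1]]
  ]
}}

```text
time: 21.9
tcp_pos: [0.6027, -0.0947, -0.0039]
tool_rot: [179.9, -0.1, -167.6]
wrist_force: [0.2, 0.3, -0.5]
width: 0.005
gripper_force: 0.0
```

>>> {"fn": "play_rows", "kwargs": {
  "deltas": [
    [[0,1,0,0,1],[0,1,0,0,1],[0,0.8,0,0,1],[0,0.4,0,0,1],[0,0.3,0,0,1],[0,0.2,0,0,1],[0,0.2,0,0,1],[0,0.2,0,0,1],[0,0.2,0,0,1],[0,0,0,0,1]]
  ]
}}

```text
time: 23.15
tcp_pos: [0.5963, -0.0601, -0.0008]
tool_rot: [-179.4, 0.1, -167.6]
wrist_force: [0.3, -24.5, 0.6]
width: 0.001
gripper_force: 11.6
```

It's a hard stop: 24.5 N and only 0.2 mm of travel. Retreating for the final check.

>>> {"fn": "play_rows", "kwargs": {
  "deltas": [
    [[0,-2,0,0,1],[0,-2,0,0,1],[0,0,-5,0,1],[0,0,-5,0,1],[0,0,-5,0,1],[5,0,0,0,1],[5,0,0,0,1],[5,0,0,0,1],[5,0,0,0,1],[0,0,0,0,1]]
  ]
}}

```text
time: 24.4
tcp_pos: [0.4049, -0.1355, 0.1472]
tool_rot: [179.9, -0.1, -167.7]
wrist_force: [1.1, -0.1, -0.5]
width: 0.005
gripper_force: 0.0
```

```bash
python3 - <<'E'
from h import *
import cv2
a=cv2.imread('pics/end_side.png',0);b=cv2.cvtColor(grab_frame('side'),cv2.COLOR_RGB2GRAY)
for l,(x0,y0,x1,y1) in dict(pin=(325,185,355,222),plate=(292,155,315,205),spare=(371,205,400,228),led=(355,180,410,215)).items():
    r=6;m=cv2.matchTemplate(b[y0-r:y1+r,x0-r:x1+r],a[y0:y1,x0:x1],cv2.TM_CCOEFF_NORMED);_,s,_,q=cv2.minMaxLoc(m);print(l,q[0]-r,q[1]-r,round(s,3))
s=sense();print(s['time'],s['tcp_pos'],s['wrist_force'])
E
```

```text
pin 0 0 0.997
plate 0 0 1.0
spare 0 0 1.0
led 0 0 1.0
24.45 [ 0.40682636 -0.13589311  0.14786891] [-0.07110284  0.54543829  1.03994923]
```

```bash
python3 -c "
from station import close_job
print(close_job())"
```

```text
the job is handed in; nothing more can be done
None
```

The job is handed in at about 24.5 s: the cradle stalled hard at its stop, then the pin was pushed until its head stalled hard where the ear should be; the spare pin and LED driver hadn't moved, and I didn't check the other bystanders at the end.

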